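Queue three drill packs on the sequential charger

TASK

Put the three drill battery packs on the bench charger, which charges them one after another in the order it gets them: first the slim pack in bay 1 (left, one dot), then the medium pack in bay 2, then the tall pack in bay 3 (right, three dots), so that the quickest to fill is ready first. Set each pack rails down on the open front of its bay with the contact end towards the charger's raised housing and slide it in under the rails until it is fully home and the orange catch springs up behind it, and let go. Leave the tape measure, the nearby glue bottle, the red screwdriver and the roll of tape where they are.

Things in the scene. Friction and masses are not known exactly. Their poses are not given: they have to be found in the camera images.
- slim_pack_mid (a point): Slim drill pack, rails down: black body 84 (x) x 56 (y) x 32 mm high with one teal rib on each long side, teal top; 0.28 kg. Point: body centre, 34 mm above its foot (body underside 18 mm up, top 50 mm). x points to the contact end, z up. Yellow stripe on top at the contact end, charge gauge at the other. Below the body a rail shoe from 22 mm behind to 38 mm ahead of the middle: flange 46 wide, 6 thick; neck 36 wide.
- medium_pack_mid (a point): Medium drill pack, rails down: black body 84 (x) x 56 (y) x 52 mm high with two teal ribs on each long side, teal top; 0.42 kg. Point: body centre, 44 mm above its foot (body underside 18 mm up, top 70 mm). x points to the contact end, z up. Contact end, shoe and width as on the slim pack.
- tall_pack_mid (a point): Tall drill pack, rails down: black body 84 (x) x 56 (y) x 72 mm high with three teal ribs on each long side, teal top; 0.58 kg. Point: body centre, 54 mm above its foot (body underside 18 mm up, top 90 mm). x points to the contact end, z up. Contact end, shoe and width as on the slim pack.
- charger: Fixed black charger, 180 (x) x 258 (y) mm; origin under its centre, x from its open front towards its raised rear housing (74 mm high, from 52 mm ahead of the centre). Deck (bay floor) 30 mm above the bench, front edge at -90 mm. Three bays, 90 mm apart, the middle bay point 8 mm ahead of the centre, marked with one, two, three white dots on the front edge and the housing.
- bay_1 (a point): Bay 1 (one dot), the left one (+y). Point: on the bay floor, under the middle of a pack that is fully home; x points into the bay, z up. Two rails from 2 mm behind to 44 mm ahead of it: walls 50 mm apart, lips 40 mm apart, 8 to 12 mm above the floor; flared mouths reach back to 15 mm behind it. The lips stop a pack being lowered in at its home place.
- bay_2 (a point): Bay 2 (two dots), the middle one; same shape and point. A pack set on the floor with its middle 60 mm behind the point has its shoe clear of the rail mouths; slid along +x its flange passes under the lips until the shoe meets the contact block, with the pack's middle 0.5 mm past the point.
- bay_3 (a point): Bay 3 (three dots), the right one (-y); same shape and point as bay 1.
- catch_1 (a joint): Orange spring catch in the floor of bay 1: 0 = up, 5 mm above the floor; up to 0.006 m = pressed down (0.7 to 1.1 N). It lies 24 to 31 mm behind the bay point. A pack's weight holds it down while the shoe is over it; it springs up behind the shoe when the pack is within about 1.5 mm of home.
- catch_2 (a joint): Orange spring catch in the floor of bay 2: 0 = up, 5 mm above the floor; up to 0.006 m = pressed down (0.7 to 1.1 N). 
- catch_3 (a joint): Orange spring catch in the floor of bay 3: 0 = up, 5 mm above the floor; up to 0.006 m = pressed down (0.7 to 1.1 N). 
- tape_measure_mid (a point): Orange and black tape measure, 68 x 76 x 31 mm; its centre. A bystander: leave it where it is.
- glue_bottle_mid (a point): Glue bottle in front of the charger, white and orange with a red nozzle, 59 mm across and 188 mm tall with its nozzle, standing; a point on its axis 70 mm above the bench. A bystander: leave it where it is.
- screwdriver_red_mid (a point): Red-handled screwdriver, 211 mm long (along its y), 31 mm thick, lying; its centre. A bystander: leave it where it is.
- masking_tape_mid (a point): Roll of tan masking tape, 100 mm across, 25 mm thick, lying flat; its centre. A bystander: leave it where it is.
Not all that is in view belongs to the job. Leave any blue look-alike of the part that bears tall_pack_mid alone.

How it is judged:
By the outcome, as a careful person would: the job done as asked, in the order asked, and still so for the second after the job is handed in, with the robot touching nothing.
It also fails if it takes over 72 s, if anything falls off the work surface, if the arm or the gripper's body presses on something with over 40 N, if the wrist force passes 120 N, or if a joint passes its speed limit or range.

ROBOT

A 6-joint arm with a two-finger parallel gripper is mounted at the origin on a cart in front of the work surface, level with it; the furniture and walls round the work are solid. World frame = base frame: x ahead of the robot, y to its left, z up, the work surface at z = 0. Lengths are in m, angles in degrees, forces in N, time in s.
With the tool pointing down it reaches from about 0.25 to 0.725 m from the base axis. Payload 9.7 kg.
Tool frame: the origin (TCP) lies at the very end of the fingers, on their centre line; the grasp point (between the pads) lies grasp_offset behind it (grasp_offset is the distance from the TCP to the grasp point, in m); z points along the fingers, y is the line along which they close (so a half turn about z gives the same grasp; the last joint's range is limited). The gripper opens to 85 mm and grips with 20 to 120 N. Pads are 22 mm wide; open, the fingers measure 114 mm over their backs; the gripper's body (76 mm by 85 mm) begins 54 mm behind the grasp point. The pads swing forward as they close: fully open they stand 13 mm farther back than shut.
Start: joints at [-69.901, 4.979, 10.078, 95.1, 0, 90], TCP at [0.189, -0.517, 0.231] pointing down, gripper open.
Joint ranges: [-179.16, 179.16], [-48.56, 103.87], [-65.8, 70.77], [-126.05, 130.52], [-82.76, 87.17], [-180, 180]. Speed limits (degrees/s): [127.2, 127.2, 147.25, 180, 180, 180].

INTERFACE

Orientations are given as [roll, pitch, yaw] about the fixed x, y, z axes, in that order (R = Rz(yaw) Ry(pitch) Rx(roll)).
In Python, from workcell import get_obs, camera, calibration, job_done, recognise, cut_out, mark_of, grasp_offset gives the robot as it stands.
- The arm moves only by the tool servo_tool, never from a script. Its argument "moves" is a list of rows, each a list of 3 entries, a list of its own where there are three numbers: the turn, a rotation vector about the tool's x, y, z in degrees, then the shift along the tool's x, y, z in m, then the opening in per cent of the stroke, from 0 (shut) to 100 (fully open). In form: [[[ax, ay, az], [x, y, z], claw], ...]. A call has 1 to 12 rows; each row shifts and turns the commanded pose from where the row before left it, along the tool's axes as they then stand; what a row does not reach is not made up. A row lasts 1/10 s, in which the tool goes at most 50 mm and 8.59 degrees, less where a joint would pass 70% of its speed; a pose out of reach is approached as far as the arm can. A call is refused whole if a number of a shift passes 0.05 or a number of a turn 8.59, either way. A call with a gripper value outside its range is refused whole. The fingers move at their own pace and stop on an object; "force" is the grip in N (left out, the last holds). Time passes only in rows, so rows that do not move let the fingers close. It gives the time, the measured TCP pose, the force, the opening and the grip force at its end, in the units of the state.
- get_obs(): the state, without advancing time (a new reading comes with each control period).
- camera(name): name is "scene" or "top" or "wrist"; returns (picture, depth): 420x560x3 uint8, red, green, blue; 420x560 float32, m along the optical axis (not along the pixel's ray), 0 where there is no reading.
- calibration(name): a dict with "camera_matrix" (3x3 intrinsics, pixels), "R" (3x3) and "t" (3): a world point X has camera coordinates R X + t. Camera axes: x right, y down, z forward; pixel columns grow to the right and rows downward; lengths in m; the calibration is good to about 2 mm. The wrist camera is an equidistant fisheye: a pixel r from the principal point sees the ray r / f radians off the axis. A picture is of the moment at which its call begins: read the wrist's pose just before it. calibration takes no time and is no camera call; for the wrist camera it gives the pose at the moment of the call.
- job_done(): hands the job in; it is judged then, once.
Trained networks look in the newest picture that a camera, given by its name, has taken for a name from the list of things; names that differ only in an ending like _2 or _b are one class to them, and where a whole thing is asked for, a point or a joint stands for the part that bears it (a point fixed in the world has none). Each returns a list of dicts, best first, with "score" (0 to 1); they miss things now and then, are a little off and sometimes report something else, mostly with a low value. They report only what shows in the picture. A call takes as long as a camera call. They do not tell look-alikes from the thing itself.
- recognise(name, camera): "xyz" ([x, y, z] in m, in the coordinates of the camera as it stood for that picture, good to about 4 mm: the middle of the surface that is visible of it).
- cut_out(name, camera): "mask" (420x560 bool, what is visible of it).
- mark_of(name, camera): "xyz" ([x, y, z] in m, in the coordinates of the camera as it stood for that picture, good to about 4 mm: a listed point, or the origin of a listed thing).
The state is a dict: "time": time; "q": joint angles; "qd": joint speeds; "joint_efforts": joint torques, N m; "ee_pos": TCP position; "tcp_rot": TCP orientation; "wrist_force": force on the tool from outside, world axes, zero at the start; "torque": the same for the moment, N m; "opening": finger opening in m; "grasp_force": force on a finger pad.
Only numpy, scipy, OpenCV 4.12 (cv2) and the standard library are available. Lean on these libraries where they do the work, as an engineer would, in place of code of your own. Each camera call takes 0.05 s, during which the arm holds its last target. There are 200 camera calls.

## Working session

There is one attempt and no reset: what is moved stays moved. The work goes in short steps, Python scripts to look and compute and a tool call to move; the robot and the scene stay as the last step left them, time stands still between calls to the robot, and variables do not carry over. Pictures are saved under pics/ and viewed, at most 10 in all, crops included, and the job is handed in when it is done.

Besides the shell and the picture viewer there is one more tool, called after ">>>" as a command line: name --argument value ..., lists and objects as JSON in quotes. servo_tool: Moves the arm, as the interface text tells. Its arguments: {"type":"object","properties":{"moves":{"type":"array"},"force":{"type":"number"}},"required":["moves"]}

```bash
mkdir -p pics; cat > h.py <<'E'
import numpy as np, cv2
from workcell import *
def toworld(p,cam):
    c=calibration(cam); return np.array(c["R"]).T@(np.array(p)-np.array(c["t"]))
def cloud(cam,depth):
    c=calibration(cam);K=np.array(c["camera_matrix"]);v,u=np.mgrid[:420,:560]
    P=np.stack([(u-K[0,2])/K[0,0]*depth,(v-K[1,2])/K[1,1]*depth,depth],-1)
    return (P-np.array(c["t"]))@np.array(c["R"])
def proj(X,cam):
    c=calibration(cam);K=np.array(c["camera_matrix"]);p=np.array(c["R"])@X+np.array(c["t"]);q=K@p;return q[:2]/q[2]
E
python3 - <<'E'
from h import *
print(grasp_offset,get_obs())
np.set_printoptions(precision=4,suppress=True)
ims=[]
for cam in("scene","top"):
    im,d=camera(cam);cv2.imwrite(f"pics/{cam}.png",im[:,:,::-1]);np.save(f"{cam}_d.npy",d)
    for n in("slim_pack_mid","medium_pack_mid","tall_pack_mid","charger","bay_1","bay_2","bay_3","glue_bottle_mid","tape_measure_mid","screwdriver_red_mid","masking_tape_mid"):
        for r in mark_of(n,cam):
            if r["score"]>.2:
                w=toworld(r["xyz"],cam);print(cam,n,round(r["score"],2),w,proj(w,cam).round())
E
```

```text
0.0187 {'time': 0.0, 'q': array([-6.99013448e+01,  5.01110675e+00,  1.00357762e+01,  9.50992738e+01,
        8.32906963e-04,  9.00003058e+01]), 'qd': array([ 0.02030245, -0.11822106, -0.10196975, -0.10320676,  0.01426193,
        0.19429475]), 'joint_efforts': array([ 2.26601325e-03, -5.20400763e+01,  4.64794743e+01,  1.66205404e-02,
        7.41980762e-05, -1.07973602e-05]), 'ee_pos': array([ 0.18892926, -0.51629896,  0.23059484]), 'tcp_rot': array([-1.79925396e+02, -8.32508028e-04,  2.00983483e+01]), 'wrist_force': array([ 0.01999758, -0.19209308,  0.45187593]), 'torque': array([-0.00780275,  0.03862465, -0.00278806]), 'grasp_force': 0.0, 'opening': 0.08519313763230968}
scene slim_pack_mid 0.96 [0.4355 0.3239 0.0359] [224. 271.]
scene medium_pack_mid 0.92 [ 0.5055 -0.2743  0.0428] [369. 160.]
scene tall_pack_mid 0.76 [0.5849 0.3418 0.0522] [193. 234.]
scene tall_pack_mid 0.72 [0.5872 0.2108 0.0576] [230. 211.]
scene charger 0.73 [ 0.6136 -0.0072 -0.0063] [283. 182.]
scene bay_1 0.85 [0.6195 0.0793 0.0274] [260. 188.]
scene bay_1 0.73 [ 0.6208 -0.0063  0.0301] [282. 175.]
scene bay_
[... 965 characters left out ...]
9  0.0252] [342. 173.]
top bay_1 0.84 [0.6163 0.0836 0.0298] [280. 176.]
top bay_2 0.91 [ 0.6199 -0.0059  0.0293] [311. 175.]
top bay_2 0.87 [ 0.6274 -0.0979  0.0252] [342. 173.]
top bay_2 0.84 [0.6163 0.0836 0.0298] [280. 176.]
top bay_3 0.91 [ 0.6199 -0.0059  0.0293] [311. 175.]
top bay_3 0.87 [ 0.6274 -0.0979  0.0252] [342. 173.]
top bay_3 0.84 [0.6163 0.0836 0.0298] [280. 176.]
top glue_bottle_mid 0.76 [0.4389 0.1127 0.0702] [270. 237.]
top tape_measure_mid 0.63 [ 0.4307 -0.0591  0.0194] [330. 240.]
top tape_measure_mid 0.39 [ 0.5095 -0.2743  0.0492] [407. 211.]
top screwdriver_red_mid 0.71 [ 0.4027 -0.2786  0.0141] [406. 249.]
top masking_tape_mid 0.62 [0.5172 0.4847 0.0084] [144. 212.]
```

View pics/scene.png

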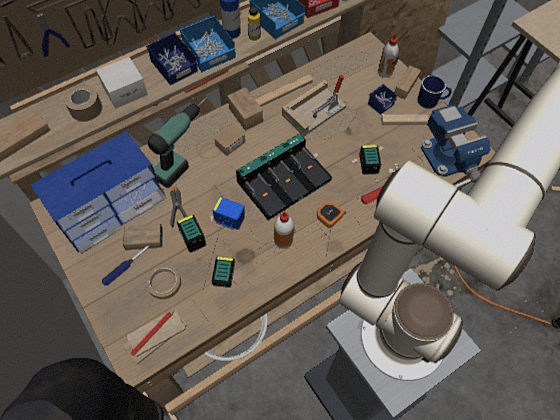

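View pics/top.png

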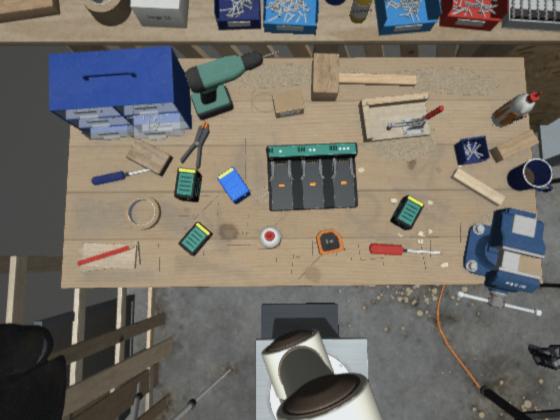

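Scene and top views: the slim pack is at top (195,238), the medium at (408,211) and the teal tall pack at (188,185). The blue look-alike is at (234,185). The charger is at (312,180), with the glue bottle in front of bay 1 at (270,237). Next I measure poses from depth and check with a close crop.

```bash
python3 - <<'E'
from h import *
np.set_printoptions(precision=4,suppress=True)
for cam in("top","scene"):
    im=cv2.imread(f"pics/{cam}.png");d=np.load(f"{cam}_d.npy");P=cloud(cam,d)
    print(cam,'table z',np.median(P[(abs(P[...,0]-.5)<.1)&(abs(P[...,1])<.3)][:,2]))
    hsv=cv2.cvtColor(im,cv2.COLOR_BGR2HSV)
    for n,c,h in(("slim",(.440,.327),.05),("med",(.506,-.2745),.07),("tall",(.5866,.345),.09)):
        near=(np.hypot(P[...,0]-c[0],P[...,1]-c[1])<.065)&(d>0)
        m=near&(abs(P[...,2]-h)<.008)
        Q=P[m]
        (cx,cy),s,a=cv2.minAreaRect((Q[:,:2]*1000).astype(np.float32))
        ye=m&(hsv[...,0]>22)&(hsv[...,0]<35)&(hsv[...,1]>120)&(hsv[...,2]>120)
        Y=P[ye].mean(0);b=np.array([cx,cy])/1000
        box=cv2.boxPoints(((cx,cy),s,a));e0,e1=box[1]-box[0],box[2]-box[1]
        L=e0 if np.linalg.norm(e0)>np.linalg.norm(e1) else e1
        if L@(Y[:2]-b)<0:L=-L
        print(n,m.sum(),ye.sum(),'rect',b,s,'z',np.median(Q[:,2]),'yaw',np.degrees(np.arctan2(L[1],L[0])),'yaw(stripe)',np.degrees(np.arctan2(*(Y[:2]-b)[::-1])))
    m=(abs(P[...,2]-.074)<.006)&(abs(P[...,0]-.68)<.05)&(abs(P[...,1])<.16)
    Q=P[m];r=cv2.minAreaRect((Q[:,:2]*1000).astype(np.float32));print('housing',r,np.median(Q[:,2]))
    m=(abs(P[...,2]-.03)<.006)&(abs(P[...,0]-.6)<.11)&(abs(P[...,1])<.16)
    Q=P[m];r=cv2.minAreaRect((Q[:,:2]*1000).astype(np.float32));print('deck',r,np.median(Q[:,2]))
    orange=(hsv[...,0]>5)&(hsv[...,0]<18)&(hsv[...,1]>170)&(hsv[...,2]>130)&(abs(P[...,0]-.6)<.09)&(abs(P[...,1])<.16)
    k,lab,st,ce=cv2.connectedComponentsWithStats(orange.astype(np.uint8))
    for i in range(1,k):
        if st[i,4]>4: print('catch',st[i,4],P[lab==i].mean(0))
im=cv2.imread("pics/top.png")[125:265,150:440];cv2.imwrite("pics/crop.png",cv2.resize(im,(797,385),interpolation=cv2.INTER_CUBIC))
E
```

```text
top table z 0.0015577651511387738
slim 597 58 rect [0.4361 0.3262] (56.056095123291016, 83.83431243896484) z 0.049936943359978746 yaw -39.547665 yaw(stripe) -37.87756372806847
med 601 55 rect [ 0.5037 -0.2735] (56.44035720825195, 85.26487731933594) z 0.0698847996166611 yaw -31.147577 yaw(stripe) -30.55286248158795
tall 618 59 rect [0.5863 0.345 ] (56.73722839355469, 84.91865539550781) z 0.08984842603596098 yaw -5.767781 yaw(stripe) -5.087202211838618
housing ((681.7015380859375, -4.6226348876953125), (38.35294723510742, 257.2360534667969), 2.142897844314575) 0.07397994546162762
deck ((593.34375, -8.222488403320312), (145.5749969482422, 258.6646728515625), 1.8229528665542603) 0.030299089946492292
scene table z 0.0021457557599400146
slim 511 42 rect [0.4355 0.3266] (56.8819465637207, 85.94003295898438) z 0.050064484890692075 yaw -40.855045 yaw(stripe) -39.86136122178907
med 371 27 rect [ 0.5037 -0.2733] (57.75485610961914, 90.71957397460938) z 0.06973441138276884 yaw -29.802317 yaw(stripe) -32.197341653326994
tall 482 36 rect [0.5846 0.3455] (55.344844818115234, 86.16195678710938) z 0.08983118599772627 yaw -5.700262 yaw(stripe) -6.2349900443205675
housing ((678.522216796875, -3.3324432373046875), (44.026668548583984, 256.77850341796875), 2.3744194507598877) 0.07378516770530519
deck ((606.0851440429688, -7.9493255615234375), (177.04859924316406, 260.03125), 1.9235867261886597) 0.030167108572805794
catch 7 [ 0.5961 -0.0975  0.035 ]
catch 8 [ 0.5927 -0.009   0.036 ]
catch 10 [0.5904 0.0798 0.0333]
```

View pics/crop.png

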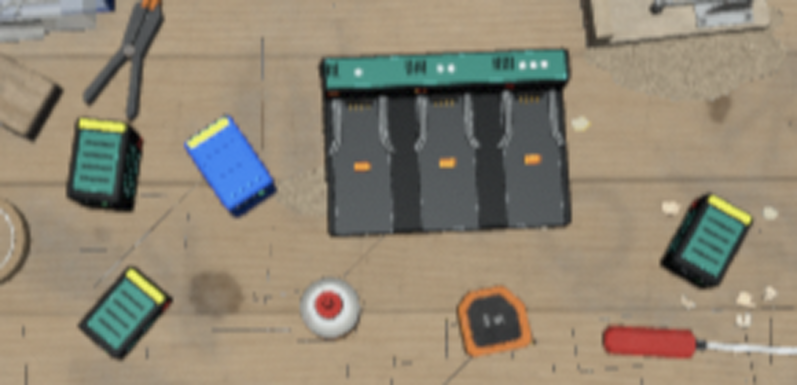

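The crop confirms the choice: teal tall pack at crop (100,160), blue look-alike at (230,165), slim at (125,315), medium at (708,240). All stripes point away from the robot. First move: rise, turn to the slim pack's yaw, then traverse.

>>> servo_tool --moves '[[[0,0,8.5],[0,0,-0.005],100],[[0,0,8.5],[0,0,-0.005],100],[[0,0,8.5],[0,0,-0.005],100],[[0,0,8.5],[0,0,-0.005],100],[[0,0,8.5],[0,0,-0.005],100],[[0,0,8.5],[0,0,-0.005],100],[[0,0,8.5],[0,0,-0.005],100]]' --force 60

```text
time: 1.9
ee_pos: [0.189, -0.5165, 0.2665]
tcp_rot: [180.0, -0.0, -39.8]
wrist_force: [0.4, -0.0, 0.4]
opening: 0.0857
grasp_force: 0.0
```

>>> servo_tool --moves '[[[0,0,0],[-0.0088,-0.02,0],100],[[0,0,0],[-0.0176,-0.04,0],100],[[0,0,0],[-0.0176,-0.04,0],100],[[0,0,0],[-0.0176,-0.04,0],100],[[0,0,0],[-0.0176,-0.04,0],100],[[0,0,0],[-0.0176,-0.04,0],100],[[0,0,0],[-0.0176,-0.04,0],100],[[0,0,0],[-0.0176,-0.04,0],100],[[0,0,0],[-0.0176,-0.04,0],100],[[0,0,0],[-0.0176,-0.04,0],100],[[0,0,0],[-0.0176,-0.04,0],100],[[0,0,0],[-0.0176,-0.04,0],100]]'

```text
time: 3.1
ee_pos: [0.2443, -0.1292, 0.273]
tcp_rot: [-174.7, 0.0, -33.3]
wrist_force: [0.4, 0.0, 0.2]
opening: 0.0856
grasp_force: 0.0
```

>>> servo_tool --moves '[[[0,0,0],[-0.0176,-0.04,0],100],[[0,0,0],[-0.0176,-0.04,0],100],[[0,0,0],[-0.0176,-0.04,0],100],[[0,0,0],[-0.0176,-0.04,0],100],[[0,0,0],[-0.0176,-0.04,0],100],[[0,0,0],[-0.0176,-0.04,0],100],[[0,0,0],[-0.0176,-0.04,0],100],[[0,0,0],[-0.0088,-0.02,0],100],[[0,0,0],[0,0,0],100],[[0,0,0],[0,0,0],100]]'

```text
time: 4.1
ee_pos: [0.1701, -0.0029, 0.3219]
tcp_rot: [-165.4, 0.1, -26.0]
wrist_force: [-0.0, -0.2, -0.1]
opening: 0.0851
grasp_force: 0.0
```

```bash
cat >> h.py <<'E'
def go(x,y,z,yaw):
    o=get_obs();p=o["ee_pos"];r=o["tcp_rot"];w=np.radians(yaw);D=np.array([x,y,z])-p
    print("t",round(o["time"],2),"pos",p.round(4),"rot",r.round(2),"F",o["wrist_force"].round(1),"open",round(o["opening"],4),"grip",round(float(o["grasp_force"]),1))
    print("turn z",round((r[2]-yaw+180)%360-180,2),"then shift",(D[:2]@[np.cos(w),np.sin(w)]).round(4),(D[:2]@[np.sin(w),-np.cos(w)]).round(4),(-D[2]).round(4))
E
python3 - <<'E'
from h import *
go(.436,.3263,.017,-40)
im,d=camera("wrist");cv2.imwrite("pics/w1.png",im[:,:,::-1])
for r in mark_of("slim_pack_mid","wrist"): print(r["score"],toworld(r["xyz"],"wrist").round(4))
print(calibration("wrist"))
E
```

```text
t 4.1 pos [ 0.1701 -0.0029  0.3219] rot [-1.6538e+02  9.0000e-02 -2.5960e+01] F [-0.  -0.2 -0.1] open 0.0851 grip 0.0
turn z 14.04 then shift -0.0079 -0.4231 0.3049
0.69 [0.4364 0.3234 0.033 ]
{'camera_matrix': array([[325.1922621 ,   0.        , 282.52124859],
       [  0.        , 325.1922621 , 215.22227547],
       [  0.        ,   0.        ,   1.        ]]), 'R': array([[-0.42386087, -0.86989378, -0.25224348],
       [-0.89476057,  0.35895491,  0.26562172],
       [-0.14051865,  0.33828417, -0.93049359]]), 't': array([0.15204061, 0.09451719, 0.48107427])}
```

View pics/w1.png

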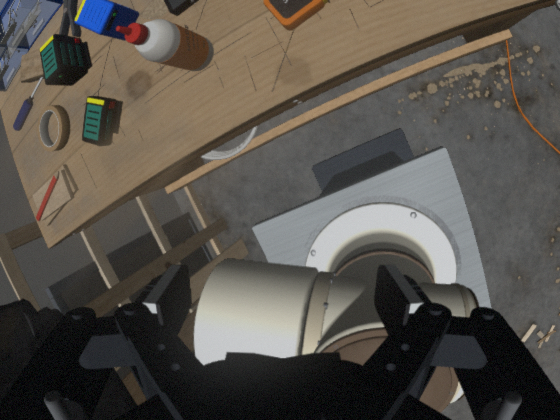

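The wrist picture shows the arm was speed-limited: it is tilted and short of the target, with the slim pack visible at (97,120). I'll extend the helper to cover full orientation and move more gently.

```bash
cat >> h.py <<'E'
from scipy.spatial.transform import Rotation as Ro
def go(x,y,z,yaw,n=1):
    o=get_obs();p=o["ee_pos"];r=o["tcp_rot"];D=np.array([x,y,z])-p
    R=Ro.from_euler("xyz",r,degrees=True);T=Ro.from_euler("xyz",[180,0,yaw],degrees=True)
    print("t",round(o["time"],2),"pos",p.round(4),"rot",r.round(2),"F",o["wrist_force"].round(1),"open",round(o["opening"],4),"grip",round(float(o["grasp_force"]),1),"q",o["q"].round(0))
    print("turn",(R.inv()*T).as_rotvec(degrees=True).round(2),"then shift",T.inv().apply(D).round(4),"per row",(T.inv().apply(D)/n).round(4))
E
python3 - <<'E'
from h import *
go(.32,.22,.28,-40,8)
E
```

```text
t 4.2 pos [ 0.1701 -0.003   0.3216] rot [-1.6537e+02  1.6000e-01 -2.5980e+01] F [ 0.7  0.1 -0.1] open 0.0855 grip 0.0 q [-26. -43. -15. 118.  15. 180.]
turn [-14.54   1.95  13.92] then shift [-0.0285 -0.2672  0.0416] per row [-0.0036 -0.0334  0.0052]
```

```bash
python3 - <<'E'
from h import *
go(.28,.02,.30,20,8)
E
```

```text
t 4.2 pos [ 0.1701 -0.003   0.3216] rot [-1.6537e+02  1.6000e-01 -2.5980e+01] F [ 0.7  0.1 -0.1] open 0.0855 grip 0.0 q [-26. -43. -15. 118.  15. 180.]
turn [-13.9   -5.72 -45.75] then shift [0.1111 0.016  0.0216] per row [0.0139 0.002  0.0027]
```

>>> servo_tool --moves '[[[-2.3,-0.95,-7.6],[0,0,0],100],[[-2.3,-0.95,-7.6],[0,0,0],100],[[-2.3,-0.95,-7.6],[0,0,0],100],[[-2.3,-0.95,-7.6],[0,0,0],100],[[-2.3,-0.95,-7.6],[0,0,0],100],[[-2.3,-0.95,-7.6],[0,0,0],100],[[0,0,-3],[0.02,0.002,0],100],[[0,0,-3],[0.02,0.002,0],100],[[0,0,-3],[0.02,0.002,0],100],[[0,0,-3],[0.02,0.002,0],100],[[0,0,-3],[0.02,0.002,0],100],[[0,0,-3],[0.02,0.002,0],100]]'

```text
time: 5.4
ee_pos: [0.2825, 0.042, 0.3215]
tcp_rot: [-179.9, -0.0, 38.0]
wrist_force: [0.2, -0.3, -0.4]
opening: 0.0851
grasp_force: 0.0
```

```bash
python3 - <<'E'
from h import *
go(.436,.3263,.25,140,12)
E
```

```text
t 5.4 pos [0.2825 0.042  0.3215] rot [-1.7992e+02 -2.0000e-02  3.7970e+01] F [ 0.2 -0.3 -0.4] open 0.0851 grip 0.0 q [  8. -27.  -6. 110.   0. 150.]
turn [-4.0000e-02 -9.0000e-02 -1.0203e+02] then shift [0.0652 0.3164 0.0715] per row [0.0054 0.0264 0.006 ]
```

>>> servo_tool --moves '[[[0,0,-8.5],[0,0,0],100],[[0,0,-8.5],[0,0,0],100],[[0,0,-8.5],[0,0,0],100],[[0,0,-8.5],[0,0,0],100],[[0,0,-8.5],[0,0,0],100],[[0,0,-8.5],[0,0,0],100],[[0,0,-8.5],[0,0,0],100],[[0,0,-8.5],[0,0,0],100],[[0,0,-8.5],[0,0,0],100],[[0,0,-8.5],[0,0,0],100],[[0,0,-8.5],[0,0,0],100],[[0,0,-8.5],[0,0,0],100]]'

```text
time: 6.6
ee_pos: [0.2818, 0.0416, 0.3215]
tcp_rot: [180.0, -0.1, 140.2]
wrist_force: [-0.9, -0.8, -0.2]
opening: 0.0855
grasp_force: 0.0
```

>>> servo_tool --moves '[[[0,0,0],[0.0055,0.0265,0.006],100],[[0,0,0],[0.0055,0.0265,0.006],100],[[0,0,0],[0.0055,0.0265,0.006],100],[[0,0,0],[0.0055,0.0265,0.006],100],[[0,0,0],[0.0055,0.0265,0.006],100],[[0,0,0],[0.0055,0.0265,0.006],100],[[0,0,0],[0.0055,0.0265,0.006],100],[[0,0,0],[0.0055,0.0265,0.006],100],[[0,0,0],[0.0055,0.0265,0.006],100],[[0,0,0],[0.0055,0.0265,0.006],100],[[0,0,0],[0.0055,0.0265,0.006],100],[[0,0,0],[0,0,0],100]]'

```text
time: 7.8
ee_pos: [0.424, 0.3055, 0.2535]
tcp_rot: [-179.9, -0.1, 139.9]
wrist_force: [-1.0, -1.0, -1.1]
opening: 0.0855
grasp_force: 0.0
```

```bash
python3 - <<'E'
from h import *
go(.436,.3263,.017,140,8)
im,d=camera("wrist")
for r in mark_of("slim_pack_mid","wrist"): print(r["score"],toworld(r["xyz"],"wrist").round(4))
E
```

```text
t 7.8 pos [0.424  0.3055 0.2535] rot [-1.7988e+02 -9.0000e-02  1.3993e+02] F [-1.  -1.  -1.1] open 0.0855 grip 0.0 q [36.  2.  9. 98.  0. 76.]
turn [-0.12 -0.09 -0.07] then shift [0.0042 0.0236 0.2365] per row [0.0005 0.003  0.0296]
0.61 [0.4328 0.3232 0.0343]
```

>>> servo_tool --moves '[[[0,0,0],[0.004,0.0235,0.01],100],[[0,0,0],[0,0,0.03],100],[[0,0,0],[0,0,0.04],100],[[0,0,0],[0,0,0.04],100],[[0,0,0],[0,0,0.04],100],[[0,0,0],[0,0,0.04],100],[[0,0,0],[0,0,0.025],100],[[0,0,0],[0,0,0.0125],100],[[0,0,0],[0,0,0],100],[[0,0,0],[0,0,0],0],[[0,0,0],[0,0,0],0],[[0,0,0],[0,0,0],0]]'

```text
time: 9.1
ee_pos: [0.4366, 0.3256, 0.0218]
tcp_rot: [179.7, 0.0, 139.9]
wrist_force: [0.3, -0.0, 6.7]
opening: 0.0547
grasp_force: 65.1
```

>>> servo_tool --moves '[[[0,0,0],[0,0,0],0],[[0,0,0],[0,0,0],0],[[0,0,0],[0,0,0],0],[[0,0,0],[0,0,0],0]]'

```text
time: 9.5
ee_pos: [0.4366, 0.3256, 0.0218]
tcp_rot: [179.7, 0.0, 139.9]
wrist_force: [0.9, 0.7, 6.7]
opening: 0.0551
grasp_force: 65.0
```

```bash
python3 - <<'E'
from h import *
go(.436,.3263,.016,140,8)
E
```

```text
t 9.5 pos [0.4366 0.3256 0.0218] rot [1.7967e+02 3.0000e-02 1.3988e+02] F [0.9 0.7 6.7] open 0.0551 grip 65.0 q [ 37.   5. -13.  72.   0.  77.]
turn [ 0.33  0.03 -0.12] then shift [0.0009 0.0001 0.0058] per row [0.0001 0.     0.0007]
```

>>> servo_tool --moves '[[[0,0,0],[0,0,-0.01],0],[[0,0,0],[0,0,-0.02],0],[[0,0,0],[0,0,-0.03],0],[[0,0,0],[0,0,-0.03],0],[[0,0,-7],[0,0,-0.03],0],[[0,0,-7],[0,0,-0.03],0],[[0,0,-7],[0,0,-0.02],0],[[0,0,-7],[0,0,0],0],[[0,0,-7],[0,0,0],0],[[0,0,-7],[0,0,0],0]]'

```text
time: 10.5
ee_pos: [0.4351, 0.3243, 0.1903]
tcp_rot: [179.9, 0.1, -177.8]
wrist_force: [0.2, 0.0, -4.2]
opening: 0.055
grasp_force: 64.5
```

```bash
python3 - <<'E'
from h import *
go(.5559,.0811,.12,182,9)
E
```

```text
t 10.5 pos [0.4351 0.3243 0.1903] rot [ 1.7989e+02  7.0000e-02 -1.7783e+02] F [ 0.2  0.  -4.2] open 0.055 grip 64.5 q [37.  3.  4. 90.  0. 35.]
turn [0.11 0.07 0.17] then shift [-0.1123 -0.2473  0.0703] per row [-0.0125 -0.0275  0.0078]
```

>>> servo_tool --moves '[[[0,0,0],[-0.0125,-0.0275,0],0],[[0,0,0],[-0.0125,-0.0275,0],0],[[0,0,0],[-0.0125,-0.0275,0],0],[[0,0,0],[-0.0125,-0.0275,0],0],[[0,0,0],[-0.0125,-0.0275,0],0],[[0,0,0],[-0.0125,-0.0275,0],0],[[0,0,0],[-0.0125,-0.0275,0.01],0],[[0,0,0],[-0.0125,-0.0275,0.02],0],[[0,0,0],[-0.0125,-0.0275,0.02],0],[[0,0,0],[0,0,0.02],0],[[0,0,0],[0,0,0],0]]'

```text
time: 11.6
ee_pos: [0.5544, 0.0798, 0.1167]
tcp_rot: [179.9, -0.2, -178.2]
wrist_force: [-0.8, -0.2, -3.3]
opening: 0.0551
grasp_force: 64.9
```

```bash
python3 - <<'E'
from h import *
go(.5559,.0811,.054,182,3)
im,d=camera("wrist");cv2.imwrite("pics/w2.png",im[:,:,::-1])
for n in("slim_pack_mid","bay_1","charger"):
  for r in mark_of(n,"wrist"): print(n,r["score"],toworld(r["xyz"],"wrist").round(4))
E
```

```text
t 11.6 pos [0.5544 0.0798 0.1167] rot [ 179.92   -0.22 -178.21] F [-0.8 -0.2 -3.3] open 0.0551 grip 64.9 q [ 8.  6. -2. 83.  0.  6.]
turn [ 0.08 -0.22 -0.21] then shift [-0.0015  0.0012  0.0627] per row [-0.0005  0.0004  0.0209]
slim_pack_mid 0.92 [0.554  0.0772 0.1319]
bay_1 0.97 [ 0.6276 -0.095   0.0382]
bay_1 0.72 [ 0.6243 -0.007   0.0387]
charger 0.83 [ 0.6177 -0.0021  0.0059]
```

View pics/w2.png

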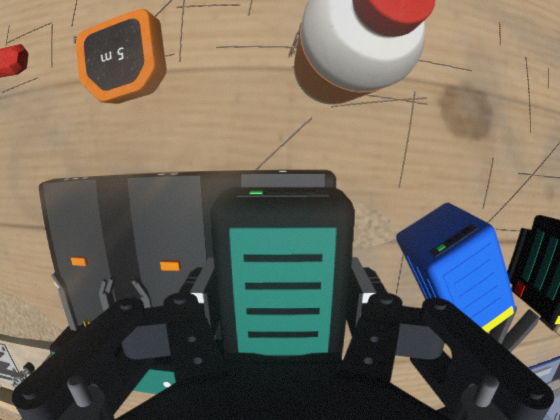

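The wrist view shows the slim pack held square at (283,290). The catches of bays 2 and 3 show at (170,266) and (78,261), and the bottle at (365,50) is clear. I'll use the catches to refine the charger pose.

```bash
cat >> h.py <<'E'
def fray(u,v,z):
    c=calibration("wrist");K=np.array(c["camera_matrix"]);a,b=(u-K[0,2])/K[0,0],(v-K[1,2])/K[1,1];th=np.hypot(a,b)
    q=np.array([np.sin(th)*a/th,np.sin(th)*b/th,np.cos(th)]);R=np.array(c["R"]);o=-R.T@np.array(c["t"]);w=R.T@q
    return o+w*(z-o[2])/w[2]
def catches(im):
    hsv=cv2.cvtColor(im,cv2.COLOR_RGB2HSV);m=cv2.inRange(hsv,(5,150,100),(20,255,255))
    k,l,st,ce=cv2.connectedComponentsWithStats(m)
    for i in range(1,k):
        if 40<st[i,4]<600: print("orange",st[i],ce[i].round(1),fray(*ce[i],.035).round(4))
E
python3 - <<'E'
from h import *
np.set_printoptions(suppress=True)
im=cv2.imread("pics/w2.png")[:,:,::-1].copy();catches(im)
c=calibration("wrist");print("campos",-np.array(c["R"]).T@c["t"])
# teal top of the pack, known height
hsv=cv2.cvtColor(im,cv2.COLOR_RGB2HSV);m=cv2.inRange(hsv,(78,90,60),(95,255,255))
k,l,st,ce=cv2.connectedComponentsWithStats(m);i=1+st[1:,4].argmax();print(st[i])
for uv in((232,230),(336,230),(237,350),(330,350)): print(uv,fray(*uv,.145).round(4))
for uv in((245,187),(331,187)): print('deck front',fray(*uv,.03).round(4))
E
```

```text
orange [ 71 257  15   9 124] [ 78.1 260.9] [ 0.6012 -0.0989  0.035 ]
orange [160 261  20  10 186] [169.6 265.5] [ 0.5978 -0.007   0.035 ]
campos [0.48729921 0.08005171 0.26466051]
[  229   227   108   129 11219]
(232, 230) [0.5279 0.0619 0.145 ]
(336, 230) [0.5265 0.1026 0.145 ]
(237, 350) [0.5874 0.0624 0.145 ]
(330, 350) [0.5861 0.1059 0.145 ]
deck front [0.5332 0.0544 0.03  ]
deck front [0.531  0.1179 0.03  ]
```

>>> servo_tool --moves '[[[0,0,-0.2],[0,0.001,0.02],0],[[0,0,0],[0,0,0.025],0],[[0,0,0],[0,0,0.012],0],[[0,0,0],[0,0,0.004],0],[[0,0,0],[0,0,0.002],0],[[0,0,0],[0,0,0],0]]'

```text
time: 12.4
ee_pos: [0.5563, 0.0822, 0.0571]
tcp_rot: [179.9, 0.1, -177.9]
wrist_force: [0.2, -0.4, -3.3]
opening: 0.0553
grasp_force: 65.0
```

```bash
python3 - <<'E'
from h import *
go(.5559,.0805,.052,182,3)
E
```

```text
t 12.4 pos [0.5563 0.0822 0.0571] rot [ 1.7989e+02  1.2000e-01 -1.7791e+02] F [ 0.2 -0.4 -3.3] open 0.0553 grip 65.0 q [ 8.  7. -7. 76.  0.  6.]
turn [0.11 0.12 0.09] then shift [ 0.0004 -0.0016  0.0051] per row [ 0.0001 -0.0005  0.0017]
```

>>> servo_tool --moves '[[[0,0,0],[0,-0.001,0.002],0],[[0,0,0],[0,0,0.002],0],[[0,0,0],[0,0,0.001],0],[[0,0,0],[0,0,0],0],[[0,0,0],[0,0,0],0]]'

```text
time: 12.9
ee_pos: [0.5563, 0.0809, 0.0518]
tcp_rot: [179.9, 0.1, -177.9]
wrist_force: [-0.7, -1.0, 4.8]
opening: 0.0546
grasp_force: 65.8
```

>>> servo_tool --moves '[[[0,0,0],[-0.004,0,-0.0005],0],[[0,0,0],[-0.005,0,0],0],[[0,0,0],[-0.005,0,0],0],[[0,0,0],[-0.005,0,0],0],[[0,0,0],[-0.005,0,0],0],[[0,0,0],[-0.005,0,0],0],[[0,0,0],[-0.005,0,0],0]]'

```text
time: 13.6
ee_pos: [0.5896, 0.0823, 0.0519]
tcp_rot: [179.9, -0.0, -177.9]
wrist_force: [-6.8, -0.2, 7.3]
opening: 0.0549
grasp_force: 66.4
```

>>> servo_tool --moves '[[[0,0,0],[-0.005,0,0],0],[[0,0,0],[-0.005,0,0],0],[[0,0,0],[-0.005,0,0],0],[[0,0,0],[-0.004,0,0],0],[[0,0,0],[-0.003,0,0],0]]'

```text
time: 14.1
ee_pos: [0.6116, 0.0831, 0.0519]
tcp_rot: [179.9, -0.0, -177.9]
wrist_force: [-6.4, -0.2, 7.6]
opening: 0.0547
grasp_force: 66.4
```

>>> servo_tool --moves '[[[0,0,0],[-0.003,0,0],0],[[0,0,0],[-0.003,0,0],0],[[0,0,0],[-0.002,0,0],0],[[0,0,0],[0,0,0],0]]'

```text
time: 14.5
ee_pos: [0.6175, 0.0833, 0.052]
tcp_rot: [179.9, -0.2, -177.9]
wrist_force: [-17.2, 0.1, 13.8]
opening: 0.0554
grasp_force: 67.2
```

>>> servo_tool --moves '[[[0,0,0],[-0.003,0,0],0],[[0,0,0],[-0.002,0,0],0],[[0,0,0],[0,0,0],0]]'

```text
time: 14.8
ee_pos: [0.6179, 0.0833, 0.0523]
tcp_rot: [179.9, -0.7, -177.9]
wrist_force: [-43.7, -1.7, 29.6]
opening: 0.0549
grasp_force: 69.0
```

>>> servo_tool --moves '[[[0,0,0],[0.003,0,0],0],[[0,0,0],[0,0,0],95],[[0,0,0],[0,0,0],95],[[0,0,0],[0,0,0],95],[[0,0,0],[0,0,-0.01],95],[[0,0,0],[0,0,-0.03],95],[[0,0,0],[0,0,-0.04],95],[[0,0,0],[0,0,-0.04],95],[[0,0,0],[0,0,-0.04],95],[[0,0,0],[0,0,0],95]]'

```text
time: 15.8
ee_pos: [0.6235, 0.0833, 0.2188]
tcp_rot: [179.8, 0.6, -177.9]
wrist_force: [1.3, 0.7, 0.0]
opening: 0.0813
grasp_force: 0.0
```

```bash
python3 - <<'E'
from h import *
np.set_printoptions(suppress=True)
go(.5037,-.2735,.21,149,12)
im,d=camera("wrist");cv2.imwrite("pics/w3.png",im[:,:,::-1]);catches(im)
for r in mark_of("slim_pack_mid","wrist"): print(r["score"],toworld(r["xyz"],"wrist").round(4))
E
```

```text
t 15.8 pos [0.6235 0.0833 0.2188] rot [ 179.85    0.6  -177.93] F [1.3 0.7 0. ] open 0.0813 grip 0.0 q [ 8. 15. 21. 95.  0.  5.]
turn [ 0.32  0.54 33.07] then shift [-0.0811 -0.3675  0.0088] per row [-0.0068 -0.0306  0.0007]
orange [187 156  15   8 109] [194.2 159.8] [ 0.5914 -0.0066  0.035 ]
orange [112 160  13   7  80] [118.2 163.2] [ 0.5947 -0.0954  0.035 ]
orange [442 302  10  12  81] [446.4 306.9] [0.7624 0.3018 0.035 ]
0.69 [0.6104 0.0791 0.0598]
0.34 [0.4367 0.1115 0.0689]
```

View pics/w3.png

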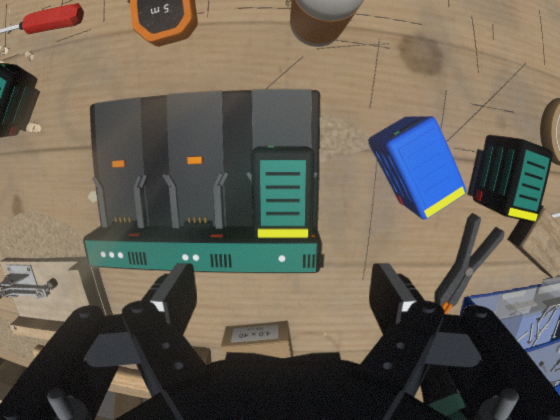

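Slim sits in bay 1 at (283,190) with its stripe against the housing. The catches of bays 2 and 3 still show at (194,160) and (118,163). Now the medium pack.

>>> servo_tool --moves '[[[0,0,8.25],[0,0,0],100],[[0,0,8.25],[0,0,0],100],[[0,0,8.25],[0,0,0],100],[[0,0,8.25],[0,0,0],100]]'

```text
time: 16.3
ee_pos: [0.6212, 0.083, 0.21]
tcp_rot: [180.0, -0.1, 148.7]
wrist_force: [0.0, -0.2, 0.1]
opening: 0.085
grasp_force: 0.0
```

>>> servo_tool --moves '[[[0,0,0],[-0.004,-0.018,0],100],[[0,0,0],[-0.007,-0.032,0],100],[[0,0,0],[-0.007,-0.032,0],100],[[0,0,0],[-0.007,-0.032,0],100],[[0,0,0],[-0.007,-0.032,0],100],[[0,0,0],[-0.007,-0.032,0],100],[[0,0,0],[-0.007,-0.032,0],100],[[0,0,0],[-0.007,-0.032,0],100],[[0,0,0],[-0.007,-0.032,0],100],[[0,0,0],[-0.007,-0.032,0],100],[[0,0,0],[-0.007,-0.032,0],100],[[0,0,0],[-0.007,-0.03,0],100]]'

```text
time: 17.5
ee_pos: [0.5004, -0.276, 0.21]
tcp_rot: [179.9, -0.1, 149.2]
wrist_force: [0.6, 0.1, 0.4]
opening: 0.0855
grasp_force: 0.0
```

```bash
python3 - <<'E'
from h import *
np.set_printoptions(suppress=True)
go(.5037,-.2735,.03,149.5,6)
im,d=camera("wrist")
for r in mark_of("medium_pack_mid","wrist"): print(r["score"],toworld(r["xyz"],"wrist").round(4))
E
```

```text
t 17.5 pos [ 0.5004 -0.276   0.21  ] rot [179.9   -0.08 149.24] F [0.6 0.1 0.4] open 0.0855 grip 0.0 q [-29.   8.  11.  93.   0.   2.]
turn [ 0.1  -0.08 -0.26] then shift [-0.0016  0.0038  0.18  ] per row [-0.0003  0.0006  0.03  ]
0.86 [ 0.5039 -0.2763  0.0472]
0.65 [ 0.6216 -0.0943  0.0315]
```

>>> servo_tool --moves '[[[0,0,-0.3],[-0.0015,0.0035,0.01],100],[[0,0,0],[0,0,0.03],100],[[0,0,0],[0,0,0.04],100],[[0,0,0],[0,0,0.04],100],[[0,0,0],[0,0,0.03],100],[[0,0,0],[0,0,0.02],100],[[0,0,0],[0,0,0.01],100],[[0,0,0],[0,0,0],100],[[0,0,0],[0,0,0],0],[[0,0,0],[0,0,0],0],[[0,0,0],[0,0,0],0],[[0,0,0],[0,0,0],0]]'

```text
time: 18.8
ee_pos: [0.5062, -0.2722, 0.0326]
tcp_rot: [179.9, 0.2, 149.4]
wrist_force: [-1.0, 0.3, 5.2]
opening: 0.0553
grasp_force: 65.5
```

>>> servo_tool --moves '[[[0,0,0],[0,0,0],0],[[0,0,0],[0,0,0],0],[[0,0,0],[0,0,0],0]]'

```text
time: 19.1
ee_pos: [0.5061, -0.2722, 0.0326]
tcp_rot: [179.9, 0.2, 149.4]
wrist_force: [-0.5, -0.0, 5.9]
opening: 0.0556
grasp_force: 65.5
```

>>> servo_tool --moves '[[[0,0,0],[0,0,-0.01],0],[[0,0,0],[0,0,-0.02],0],[[0,0,0],[0,0,-0.03],0],[[0,0,-5],[0,0,-0.03],0],[[0,0,-7],[0,0,-0.02],0],[[0,0,-7],[0,0,-0.01],0],[[0,0,-7],[0,0,0],0],[[0,0,-6.6],[0,0,0],0],[[0,0,0],[0,0,0],0]]'

```text
time: 20.0
ee_pos: [0.5051, -0.2718, 0.1513]
tcp_rot: [179.9, 0.1, -177.9]
wrist_force: [0.6, 0.6, -3.4]
opening: 0.0553
grasp_force: 64.4
```

```bash
python3 - <<'E'
from h import *
go(.5606,-.0087,.0626,182,9)
E
```

```text
t 20.0 pos [ 0.5051 -0.2718  0.1513] rot [ 1.7989e+02  5.0000e-02 -1.7792e+02] F [ 0.6  0.6 -3.4] open 0.0553 grip 64.4 q [-28.   7.   4.  86.   0. -30.]
turn [0.11 0.05 0.08] then shift [-0.0647  0.261   0.0887] per row [-0.0072  0.029   0.0099]
```

>>> servo_tool --moves '[[[0,0,0],[-0.0072,0.029,0],0],[[0,0,0],[-0.0072,0.029,0],0],[[0,0,0],[-0.0072,0.029,0],0],[[0,0,0],[-0.0072,0.029,0],0],[[0,0,0],[-0.0072,0.029,0],0],[[0,0,0],[-0.0072,0.029,0],0],[[0,0,0],[-0.0072,0.029,0],0],[[0,0,0],[-0.0072,0.029,0.02],0],[[0,0,0],[-0.0071,0.029,0.03],0],[[0,0,0],[0,0,0.02],0],[[0,0,0],[0,0,0.01],0],[[0,0,0],[0,0,0],0]]'

```text
time: 21.2
ee_pos: [0.56, -0.0088, 0.0702]
tcp_rot: [179.9, -0.1, -178.1]
wrist_force: [0.3, -0.8, -2.1]
opening: 0.0552
grasp_force: 65.2
```

```bash
python3 - <<'E'
from h import *
go(.5606,-.0087,.0626,182,9)
im,d=camera("wrist")
for n in("medium_pack_mid",):
  for r in mark_of(n,"wrist"): print(r["score"],toworld(r["xyz"],"wrist").round(4))
E
```

```text
t 21.2 pos [ 0.56   -0.0088  0.0702] rot [ 1.7990e+02 -1.0000e-01 -1.7813e+02] F [ 0.3 -0.8 -2.1] open 0.0552 grip 65.2 q [-1.  6. -6. 77.  0. -3.]
turn [ 0.1  -0.1  -0.13] then shift [-0.0006  0.0001  0.0076] per row [-0.0001  0.      0.0008]
0.7 [ 0.5612 -0.007   0.087 ]
```

Lower to contact, then slide.

>>> servo_tool --moves '[[[0,0,0],[0,0,0.004],0],[[0,0,0],[0,0,0.002],0],[[0,0,0],[0,0,0.0015],0],[[0,0,0],[0,0,0],0],[[0,0,0],[0,0,0],0]]'

```text
time: 21.8
ee_pos: [0.561, -0.0088, 0.0641]
tcp_rot: [179.9, 0.1, -178.0]
wrist_force: [0.1, -0.5, -1.8]
opening: 0.0551
grasp_force: 65.2
```

>>> servo_tool --moves '[[[0,0,0],[0,0,0.0015],0],[[0,0,0],[-0.003,0,0.001],0],[[0,0,0],[-0.005,0,0],0],[[0,0,0],[-0.005,0,0],0],[[0,0,0],[-0.005,0,0],0],[[0,0,0],[-0.005,0,0],0],[[0,0,0],[-0.005,0,0],0]]'

```text
time: 22.5
ee_pos: [0.5883, -0.0077, 0.0627]
tcp_rot: [179.9, 0.0, -178.0]
wrist_force: [-24.1, -0.4, 20.4]
opening: 0.0551
grasp_force: 68.4
```

>>> servo_tool --moves '[[[0,0,0],[-0.005,0,0],0],[[0,0,0],[-0.005,0,0],0],[[0,0,0],[-0.005,0,0],0],[[0,0,0],[-0.004,0,0],0]]'

```text
time: 22.9
ee_pos: [0.6073, -0.007, 0.0627]
tcp_rot: [179.9, 0.0, -178.0]
wrist_force: [-26.3, -0.3, 22.7]
opening: 0.0554
grasp_force: 68.5
```

>>> servo_tool --moves '[[[0,0,0],[-0.003,0,-0.001],0],[[0,0,0],[-0.003,0,-0.0005],0],[[0,0,0],[-0.003,0,0],0],[[0,0,0],[-0.002,0,0],0]]'

```text
time: 23.3
ee_pos: [0.619, -0.0066, 0.0627]
tcp_rot: [179.9, 0.0, -178.0]
wrist_force: [-0.7, 0.1, -2.1]
opening: 0.0552
grasp_force: 65.5
```

>>> servo_tool --moves '[[[0,0,0],[-0.002,0,0],0],[[0,0,0],[-0.002,0,0],0],[[0,0,0],[0,0,0],0]]'

```text
time: 23.6
ee_pos: [0.6202, -0.0066, 0.063]
tcp_rot: [179.9, -0.3, -178.0]
wrist_force: [-16.7, -0.7, 8.8]
opening: 0.0552
grasp_force: 66.6
```

>>> servo_tool --moves '[[[0,0,0],[-0.003,0,0],0],[[0,0,0],[-0.001,0,0],0],[[0,0,0],[0,0,0],0]]'

```text
time: 23.9
ee_pos: [0.6222, -0.0067, 0.0639]
tcp_rot: [179.9, -0.5, -178.0]
wrist_force: [-32.0, -2.0, 19.4]
opening: 0.0553
grasp_force: 68.4
```

>>> servo_tool --moves '[[[0,0,0],[-0.002,0,0.0005],0],[[0,0,0],[0,0,0],0]]'

```text
time: 24.1
ee_pos: [0.6222, -0.0067, 0.0639]
tcp_rot: [179.9, -0.7, -178.0]
wrist_force: [-42.4, -1.8, 28.5]
opening: 0.0554
grasp_force: 69.4
```

Firmly stopped. Release, rise, then check from top and wrist.

>>> servo_tool --moves '[[[0,0,0],[0.003,0,0],0],[[0,0,0],[0,0,0],95],[[0,0,0],[0,0,0],95],[[0,0,0],[0,0,0],95],[[0,0,0],[0,0,-0.01],95],[[0,0,0],[0,0,-0.03],95],[[0,0,0],[0,0,-0.04],95],[[0,0,0],[0,0,-0.04],95],[[0,0,0],[0,0,-0.04],95],[[0,0,0],[0,0,0],95]]'

```text
time: 25.1
ee_pos: [0.6275, -0.0067, 0.2296]
tcp_rot: [179.9, 0.6, -178.0]
wrist_force: [-0.1, -0.9, 0.7]
opening: 0.0807
grasp_force: 0.0
```

```bash
python3 - <<'E'
from h import *
np.set_printoptions(suppress=True)
go(.5858,.345,.23,174.3,12)
im,d=camera("wrist");cv2.imwrite("pics/w4.png",im[:,:,::-1]);catches(im)
# yellow stripe far edge & pack tops from wrist
for n in("slim_pack_mid","medium_pack_mid"):
  for r in mark_of(n,"wrist"): print(n,round(r["score"],2),toworld(r["xyz"],"wrist").round(4))
hsv=cv2.cvtColor(im,cv2.COLOR_RGB2HSV);m=cv2.inRange(hsv,(24,140,120),(35,255,255))
k,l,st,ce=cv2.connectedComponentsWithStats(m)
for i in range(1,k):
    if st[i,4]>80:print('yellow',st[i],fray(*ce[i],.08).round(4),fray(*ce[i],.10).round(4))
E
```

```text
t 25.1 pos [ 0.6275 -0.0067  0.2296] rot [ 179.92    0.6  -178.02] F [-0.1 -0.9  0.7] open 0.0807 grip 0.0 q [-1. 15. 22. 96.  0. -3.]
turn [0.12 0.6  7.68] then shift [ 0.0764  0.3458 -0.0004] per row [ 0.0064  0.0288 -0.    ]
orange [190 155  15   8 104] [197. 158.] [ 0.5947 -0.0965  0.035 ]
orange [485 292  15  13 108] [492.1 297.9] [0.7651 0.2955 0.035 ]
slim_pack_mid 0.72 [0.6112 0.0799 0.0589]
medium_pack_mid 0.75 [ 0.6162 -0.004   0.069 ]
medium_pack_mid 0.31 [0.6134 0.0802 0.0573]
yellow [494 188  31  25 199] [0.6119 0.2401 0.08  ] [0.6081 0.2227 0.1   ]
yellow [353 224  45   9 383] [0.6473 0.0829 0.08  ] [0.641  0.0765 0.1   ]
yellow [257 231  52   9 468] [ 0.6571 -0.0041  0.08  ] [ 0.6501 -0.0044  0.1   ]
```

View pics/w4.png

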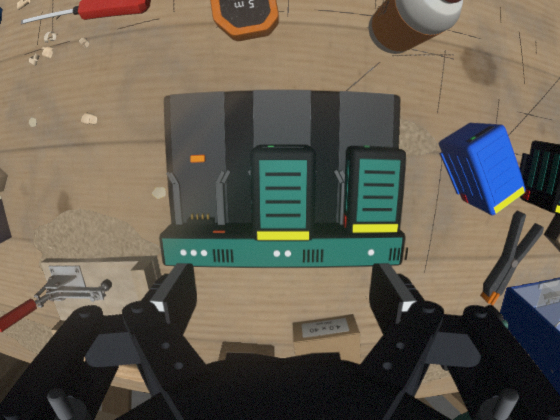

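Both inserted packs show consistent stripe positions against the housing (283,235 and 375,228). Now the teal tall pack.

>>> servo_tool --moves '[[[0,0,7.6],[0,0,0],100],[[0,0,0],[0.003,0.015,0],100],[[0,0,0],[0.0066,0.03,0],100],[[0,0,0],[0.0066,0.03,0],100],[[0,0,0],[0.0066,0.03,0],100],[[0,0,0],[0.0066,0.03,0],100],[[0,0,0],[0.0066,0.03,0],100],[[0,0,0],[0.0066,0.03,0],100],[[0,0,0],[0.0066,0.03,0],100],[[0,0,0],[0.0066,0.03,0],100],[[0,0,0],[0.0066,0.03,0],100],[[0,0,0],[0.0066,0.03,0],100]]'

```text
time: 26.45
ee_pos: [0.5867, 0.3155, 0.2217]
tcp_rot: [179.9, -0.1, 174.6]
wrist_force: [0.1, -0.2, 0.4]
opening: 0.0851
grasp_force: 0.0
```

```bash
python3 - <<'E'
from h import *
np.set_printoptions(suppress=True)
go(.5858,.345,.042,174.3,6)
im,d=camera("wrist")
for r in mark_of("tall_pack_mid","wrist"): print(r["score"],toworld(r["xyz"],"wrist").round(4))
E
```

```text
t 26.45 pos [0.5867 0.3155 0.2217] rot [179.94  -0.06 174.6 ] F [ 0.1 -0.2  0.4] open 0.0851 grip 0.0 q [28. 22. 29. 97.  0. 34.]
turn [ 0.06 -0.06  0.3 ] then shift [0.0039 0.0293 0.1797] per row [0.0006 0.0049 0.03  ]
0.75 [0.585  0.2176 0.0511]
```

>>> servo_tool --moves '[[[0,0,0.2],[0.003,0.014,0],100],[[0,0,0],[0,0,0],100],[[0,0,0],[0,0,0],100]]'

```text
time: 26.85
ee_pos: [0.5862, 0.3276, 0.2227]
tcp_rot: [179.9, 0.0, 174.2]
wrist_force: [0.8, 0.1, 0.2]
opening: 0.0857
grasp_force: 0.0
```

```bash
python3 - <<'E'
from h import *
np.set_printoptions(suppress=True)
go(.5858,.345,.042,174.3,6)
im,d=camera("wrist");cv2.imwrite("pics/w5.png",im[:,:,::-1])
for r in mark_of("tall_pack_mid","wrist"): print(r["score"],toworld(r["xyz"],"wrist").round(4))
hsv=cv2.cvtColor(im,cv2.COLOR_RGB2HSV);m=cv2.inRange(hsv,(24,140,120),(35,255,255))
k,l,st,ce=cv2.connectedComponentsWithStats(m)
for i in range(1,k):
    if st[i,4]>80:print('yellow',st[i],fray(*ce[i],.09).round(4))
E
```

```text
t 26.85 pos [0.5862 0.3276 0.2227] rot [179.91   0.02 174.22] F [0.8 0.1 0.2] open 0.0857 grip 0.0 q [29. 23. 30. 98.  0. 35.]
turn [ 0.09  0.02 -0.08] then shift [0.0021 0.0173 0.1807] per row [0.0004 0.0029 0.0301]
0.65 [0.5834 0.2135 0.0563]
0.25 [ 0.6218 -0.0044  0.0323]
yellow [170 229  36  31 288] [0.6147 0.2359 0.09  ]
yellow [277 238  51  10 452] [0.6235 0.3426 0.09  ]
yellow [ 63 278  31   8 188] [0.6489 0.0933 0.09  ]
yellow [  8 288  24   6 133] [ 0.6617 -0.0193  0.09  ]
```

View pics/w5.png

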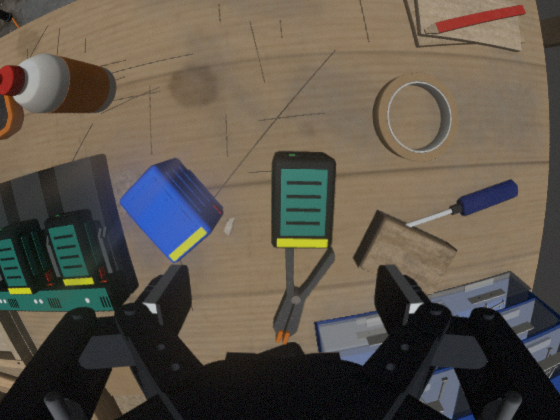

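The teal tall pack is at (303,205), between blue pack (172,208) and the roll; the stripe confirms the pose. Descend and grip.

>>> servo_tool --moves '[[[0,0,0],[0.001,0.0175,0],100],[[0,0,0],[0,0,0.02],100],[[0,0,0],[0,0,0.04],100],[[0,0,0],[0,0,0.04],100],[[0,0,0],[0,0,0.04],100],[[0,0,0],[0,0,0.025],100],[[0,0,0],[0,0,0.015],100],[[0,0,0],[0,0,0],100],[[0,0,0],[0,0,0],0],[[0,0,0],[0,0,0],0],[[0,0,0],[0,0,0],0],[[0,0,0],[0,0,0],0]]'

```text
time: 28.15
ee_pos: [0.5884, 0.3459, 0.0455]
tcp_rot: [179.8, 0.2, 174.2]
wrist_force: [-0.0, -2.1, 6.3]
opening: 0.0555
grasp_force: 65.5
```

>>> servo_tool --moves '[[[0,0,0],[0,0,0],0],[[0,0,0],[0,0,0],0],[[0,0,0],[0,0,0],0]]'

```text
time: 28.45
ee_pos: [0.5884, 0.3459, 0.0455]
tcp_rot: [179.8, 0.2, 174.2]
wrist_force: [0.2, -1.9, 5.7]
opening: 0.0554
grasp_force: 65.5
```

>>> servo_tool --moves '[[[0,0,0],[0,0,-0.01],0],[[0,0,0],[0,0,-0.02],0],[[0,0,0],[0,0,-0.03],0],[[0,0,0],[0,0,-0.03],0],[[0,0,0],[0,0,-0.03],0],[[0,0,0],[0,0,-0.03],0],[[0,0,-3.8],[0,0,-0.025],0],[[0,0,-3.8],[0,0,-0.01],0],[[0,0,0],[0,0,0],0]]'

```text
time: 29.35
ee_pos: [0.5874, 0.3456, 0.2301]
tcp_rot: [179.8, 0.2, -178.2]
wrist_force: [0.1, -0.0, -7.4]
opening: 0.0556
grasp_force: 65.7
```

```bash
python3 - <<'E'
from h import *
go(.5645,-.0987,.0755,182,16)
E
```

```text
t 29.35 pos [0.5874 0.3456 0.2301] rot [ 1.7982e+02  1.7000e-01 -1.7816e+02] F [ 0.1 -0.  -7.4] open 0.0556 grip 65.7 q [30. 24. 33. 99.  0. 29.]
turn [ 0.18  0.17 -0.16] then shift [ 0.0384 -0.4432  0.1546] per row [ 0.0024 -0.0277  0.0097]
```

>>> servo_tool --moves '[[[0,0,-0.1],[0.0012,-0.0145,0],0],[[0,0,0],[0.0024,-0.0286,0],0],[[0,0,0],[0.0024,-0.0286,0],0],[[0,0,0],[0.0024,-0.0286,0],0],[[0,0,0],[0.0024,-0.0286,0],0],[[0,0,0],[0.0024,-0.0286,0],0],[[0,0,0],[0.0024,-0.0286,0],0],[[0,0,0],[0.0024,-0.0286,0],0],[[0,0,0],[0.0024,-0.0286,0],0],[[0,0,0],[0.0024,-0.0286,0],0],[[0,0,0],[0.0024,-0.0286,0],0],[[0,0,0],[0.0024,-0.0286,0],0]]'

```text
time: 30.55
ee_pos: [0.5695, 0.0144, 0.2262]
tcp_rot: [179.9, -0.1, -178.2]
wrist_force: [1.2, 0.2, -7.7]
opening: 0.0553
grasp_force: 65.7
```

>>> servo_tool --moves '[[[0,0,0],[0.0024,-0.0286,0],0],[[0,0,0],[0.0024,-0.0286,0],0],[[0,0,0],[0.0024,-0.0286,0],0],[[0,0,0],[0.0024,-0.0286,0],0],[[0,0,0],[0,0,0],0],[[0,0,0],[0,0,0],0]]'

```text
time: 31.15
ee_pos: [0.5639, -0.0996, 0.2261]
tcp_rot: [179.9, -0.1, -178.3]
wrist_force: [-0.7, 0.3, -6.3]
opening: 0.0559
grasp_force: 66.4
```

```bash
python3 - <<'E'
from h import *
go(.5645,-.0987,.0755,182,5)
E
```

```text
t 31.15 pos [ 0.5639 -0.0996  0.2261] rot [ 1.7985e+02 -5.0000e-02 -1.7829e+02] F [-0.7  0.3 -6.3] open 0.0559 grip 66.4 q [-10.   8.  13.  95.   0. -12.]
turn [ 0.15 -0.05 -0.29] then shift [-0.0007  0.0008  0.1506] per row [-0.0001  0.0002  0.0301]
```

>>> servo_tool --moves '[[[0,0,-0.3],[0,0.001,0.02],0],[[0,0,0],[0,0,0.035],0],[[0,0,0],[0,0,0.035],0],[[0,0,0],[0,0,0.03],0],[[0,0,0],[0,0,0.015],0],[[0,0,0],[0,0,0.008],0],[[0,0,0],[0,0,0.002],0],[[0,0,0],[0,0,0],0],[[0,0,0],[0,0,0],0]]'

```text
time: 32.05
ee_pos: [0.5653, -0.0981, 0.0838]
tcp_rot: [179.9, 0.2, -177.8]
wrist_force: [0.6, 0.0, -5.8]
opening: 0.0551
grasp_force: 66.5
```

```bash
python3 - <<'E'
from h import *
go(.5645,-.0987,.0755,182,5)
E
```

```text
t 32.05 pos [ 0.5653 -0.0981  0.0838] rot [ 179.92    0.18 -177.83] F [ 0.6  0.  -5.8] open 0.0551 grip 66.5 q [-10.   8.  -3.  79.   0. -12.]
turn [0.08 0.18 0.17] then shift [ 0.0008 -0.0006  0.0083] per row [ 0.0002 -0.0001  0.0017]
```

>>> servo_tool --moves '[[[0,0,0.1],[0,-0.0005,0.004],0],[[0,0,0],[0,0,0.0025],0],[[0,0,0],[0,0,0.0015],0],[[0,0,0],[0,0,0.001],0],[[0,0,0],[0,0,0],0]]'

```text
time: 32.55
ee_pos: [0.5649, -0.0986, 0.0755]
tcp_rot: [179.9, 0.2, -177.9]
wrist_force: [-5.8, 0.3, 8.8]
opening: 0.0554
grasp_force: 68.1
```

>>> servo_tool --moves '[[[0,0,0],[-0.003,0,-0.0008],0],[[0,0,0],[-0.005,0,0],0],[[0,0,0],[-0.005,0,0],0],[[0,0,0],[-0.005,0,0],0],[[0,0,0],[-0.005,0,0],0],[[0,0,0],[-0.005,0,0],0],[[0,0,0],[-0.005,0,0],0]]'

```text
time: 33.25
ee_pos: [0.5972, -0.0977, 0.0757]
tcp_rot: [179.9, 0.1, -177.9]
wrist_force: [2.4, -2.2, -4.6]
opening: 0.0557
grasp_force: 66.7
```

>>> servo_tool --moves '[[[0,0,0],[-0.005,0,0],0],[[0,0,0],[-0.005,0,0],0],[[0,0,0],[-0.005,0,0],0],[[0,0,0],[-0.005,0,0],0]]'

```text
time: 33.65
ee_pos: [0.6171, -0.0969, 0.0756]
tcp_rot: [179.9, 0.0, -177.9]
wrist_force: [-27.1, -3.7, 32.3]
opening: 0.0556
grasp_force: 70.4
```

>>> servo_tool --moves '[[[0,0,0],[-0.002,0,-0.001],0],[[0,0,0],[-0.002,0,0],0],[[0,0,0],[-0.002,0,0],0],[[0,0,0],[0,0,0],0]]'

```text
time: 34.05
ee_pos: [0.6237, -0.0965, 0.0755]
tcp_rot: [179.9, 0.1, -177.9]
wrist_force: [-2.3, -1.6, 2.7]
opening: 0.0552
grasp_force: 67.7
```

>>> servo_tool --moves '[[[0,0,0],[-0.002,0,0],0],[[0,0,0],[-0.002,0,0],0],[[0,0,0],[-0.001,0,0],0],[[0,0,0],[0,0,0],0]]'

```text
time: 34.45
ee_pos: [0.6254, -0.0964, 0.0759]
tcp_rot: [179.9, -0.3, -177.9]
wrist_force: [-22.0, -1.9, 14.4]
opening: 0.0552
grasp_force: 68.6
```

>>> servo_tool --moves '[[[0,0,0],[-0.002,0,0],0],[[0,0,0],[-0.001,0,0],0],[[0,0,0],[0,0,0],0]]'

```text
time: 34.75
ee_pos: [0.6276, -0.0968, 0.0766]
tcp_rot: [180.0, -0.3, -178.0]
wrist_force: [-28.6, -3.4, 20.9]
opening: 0.0558
grasp_force: 68.3
```

>>> servo_tool --moves '[[[0,0,0],[-0.002,0,0.0005],0],[[0,0,0],[0,0,0],0]]'

```text
time: 34.95
ee_pos: [0.6277, -0.0968, 0.0767]
tcp_rot: [180.0, -0.5, -178.0]
wrist_force: [-41.0, -2.9, 29.7]
opening: 0.0554
grasp_force: 69.0
```

>>> servo_tool --moves '[[[0,0,0],[0.003,0,0],0],[[0,0,0],[0,0,0],95],[[0,0,0],[0,0,0],95],[[0,0,0],[0,0,0],95],[[0,0,0],[0,0,-0.01],95],[[0,0,0],[0,0,-0.03],95],[[0,0,0],[0,0,-0.04],95],[[0,0,0],[0,0,-0.04],95],[[0,0,0],[0,0,-0.04],95],[[0,0,0],[0,0,0],95]]'

```text
time: 35.95
ee_pos: [0.632, -0.0964, 0.2419]
tcp_rot: [180.0, 0.6, -177.9]
wrist_force: [1.0, -0.2, 0.3]
opening: 0.0814
grasp_force: 0.0
```

>>> servo_tool --moves '[[[0,0,0],[0.02,-0.02,0],95],[[0,0,0],[0.04,-0.03,0],95],[[0,0,0],[0.04,-0.03,0],95],[[0,0,0],[0.04,-0.03,0],95],[[0,0,0],[0.03,-0.03,0],95],[[0,0,0],[0.03,-0.03,0],95],[[0,0,0],[0.02,-0.02,0],95],[[0,0,0],[0,0,0],95],[[0,0,0],[0,0,0],95]]'

```text
time: 36.85
ee_pos: [0.4173, -0.2945, 0.2345]
tcp_rot: [179.9, 0.1, -178.0]
wrist_force: [-0.2, 0.4, 0.4]
opening: 0.081
grasp_force: 0.0
```

```bash
python3 - <<'E'
from h import *
np.set_printoptions(precision=4,suppress=True)
print(get_obs()["time"],get_obs()["ee_pos"])
from numpy import cos,sin,radians
a=radians(2)
for cam in("top","scene"):
    im,d=camera(cam);P=cloud(cam,d);cv2.imwrite(f"pics/{cam}2.png",im[:,:,::-1])
    for n,c,h in(("slim",(.6165,.0833),.08),("med",(.6206,-.0067),.10),("tall",(.624,-.0966),.12)):
        m=(np.hypot(P[...,0]-c[0],P[...,1]-c[1])<.06)&(abs(P[...,2]-h)<.006)&(d>0)
        Q=P[m];r=cv2.minAreaRect((Q[:,:2]*1000).astype(np.float32));ctr=np.array(r[0])/1000
        L=[(ctr-[.611,-.007])@[cos(a),sin(a)]-.008,(ctr-[.611,-.007])@[-sin(a),cos(a)]]
        print(cam,n,m.sum(),r,'charger coords',np.array(L).round(4),'z',np.median(Q[:,2]))
    for n in("tape_measure_mid","glue_bottle_mid","screwdriver_red_mid","masking_tape_mid"):
        r=mark_of(n,cam)
        if r:print(n,round(r[0]["score"],2),toworld(r[0]["xyz"],cam))
    if cam=="scene":cv2.imwrite("pics/end.png",cv2.resize(im[110:260,200:400,::-1],(800,600),interpolation=cv2.INTER_CUBIC))
E
```

```text
36.85 [ 0.4173 -0.2945  0.2345]
top slim 626 ((624.9701538085938, 84.13822937011719), (100.49982452392578, 67.74826049804688), 4.358675956726074) charger coords [0.0091 0.0906] z 0.07992525811047888
top med 598 ((619.2154541015625, -6.405401229858398), (84.11237335205078, 56.43815231323242), 2.170759439468384) charger coords [0.0002 0.0003] z 0.09992023209922979
top tall 625 ((622.6223754882812, -96.33843994140625), (83.66790771484375, 56.329383850097656), 1.41054368019104) charger coords [ 0.0005 -0.0897] z 0.12000866198839766
tape_measure_mid 0.76 [ 0.434  -0.0614  0.0202]
glue_bottle_mid 0.84 [0.4359 0.1124 0.0697]
screwdriver_red_mid 0.75 [ 0.4008 -0.2783  0.0167]
masking_tape_mid 0.78 [0.5154 0.4848 0.0128]
scene slim 428 ((624.0907592773438, 80.37557983398438), (103.24522399902344, 80.02889251708984), 5.62518310546875) charger coords [0.0081 0.0869] z 0.0794740418681813
scene med 362 ((617.54150390625, -5.550344467163086), (85.88164520263672, 57.056922912597656), 2.5933940410614014) charger coords [-0.0014  0.0012] z 0.09992766199899994
scene tall 366 ((621.5010375976562, -94.93679809570312), (83.39987182617188, 60.34918212890625), 4.074733257293701) charger coords [-0.0006 -0.0882] z 0.12015090324743036
tape_measure_mid 0.72 [ 0.4282 -0.0599  0.0136]
glue_bottle_mid 0.88 [0.4339 0.1145 0.0715]
screwdriver_red_mid 0.84 [ 0.4031 -0.2793  0.0125]
masking_tape_mid 0.6 [ 0.4293 -0.0597  0.0182]
```

View pics/end.png

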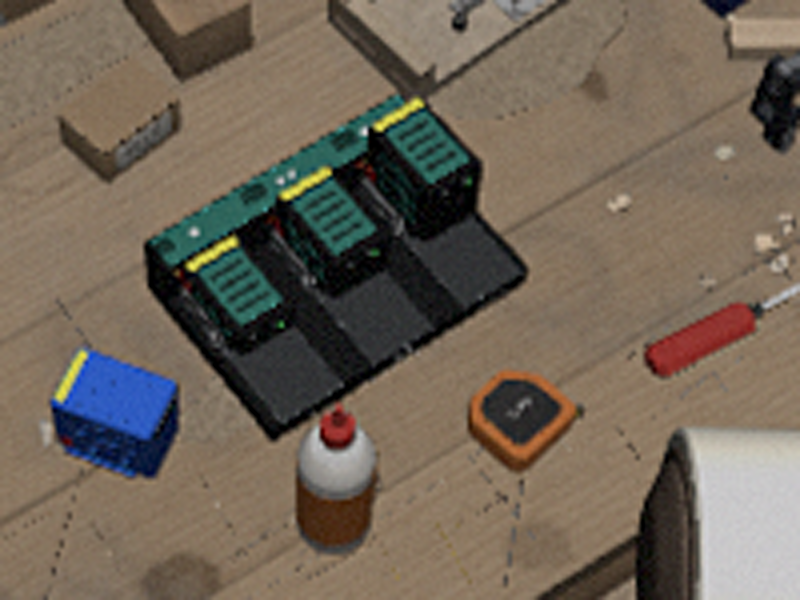

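```bash
python3 - <<'E'
from h import *
np.set_printoptions(precision=4,suppress=True)
a=np.radians(2);im,d=camera("top");P=cloud("top",d);g=P-np.array([.611,-.007,0])
X=g[...,0]*np.cos(a)+g[...,1]*np.sin(a)-.008;Y=-g[...,0]*np.sin(a)+g[...,1]*np.cos(a)
for y,h in((.09,.08),(0,.1),(-.09,.12)):
    m=(abs(Y-y)<.024)&(abs(P[...,2]-h)<.003)&(abs(X)<.05)&(d>0)
    cols=np.where(m.any(0))[0]; r=[X[:,c][m[:,c]].min() for c in cols]; f=[X[:,c][m[:,c]].max() for c in cols]
    print(h,'rear',np.median(r),'front',np.median(f))
E
```

```text
0.08 rear -0.03966969721530769 front 0.039125388732764506
0.1 rear -0.039477888241013274 front 0.03843813415250636
0.12 rear -0.03873932166305833 front 0.039820579575168706
```

```bash
python3 -c "
from workcell import *
print(job_done())"
```

```text
the job is handed in; nothing more can be done
None
```

The slim, medium and tall packs went into bays 1, 2 and 3 in that order, each pushed to a firm stop and released, and the job was handed in at about 37 s; the orange catches were hidden under the packs, so I judged them home by the hard stop and equal depth (within 1 mm), not by seeing the catches spring up.

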